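# Hold the coffee-capsule box open

## Robot

A 7-joint arm with a two-finger parallel gripper is mounted at the origin on the work surface. World frame = base frame: x ahead of the robot, y to its left, z up, the work surface at z = 0. Lengths are in mm, angles in rad, forces in N, time in s.
With the tool pointing down it reaches from about 400 to 850 mm from the base axis. Payload 6.9 kg.
Tool frame: the origin (TCP) lies on the centre line of the jaws, within the pads' length; the fingertips stand 22 mm ahead of it and the grasp point (between the pads) lies 3 mm ahead of it (manip.nose_length is the z of the fingertips in the tool frame, in mm); z points along the fingers, y is the direction in which the jaws open and shut (so a half turn about z gives the same grasp; the last joint's range is limited). The gripper opens to 85 mm and grips with 20 to 120 N. Pads are 22 mm wide; open, the fingers measure 114 mm over their backs; the gripper's body (76 mm by 85 mm) begins 54 mm behind the grasp point. The pads swing forward as they close: fully open they stand 13 mm farther back than shut.
Start: joints at [1.22, 0.507, -0.238, 1.5, 0.126, 1.149, -0.155], TCP at [275.645, -560.921, 253.275] pointing down, gripper open.
Joint ranges: [-3.08, 3.08], [-0.24, 2.05], [-1.43, 1.35], [0, 2.5], [-1.52, 4.66], [0.17, 1.96], [-2.89, 2.89]. Speed limits (rad/s): [2.39, 2.39, 3.14, 3.14, 3.14, 3.14, 3.14].

## Interface

Orientations are given as a rotation vector (axis times angle).
In Python, from plant import manip gives the robot as it stands.
- The arm moves only by the tool carry_out, never from a script. Its arguments are lists of equal length, an entry for each row: "translation": the shift along the tool's x, y, z in mm, a list of three; "twist": the turn about the tool's z in rad; "jaw": the closure, from 0 (fully open) to 1 (shut). A call has 1 to 20 rows; each row is the pose to reach, as a shift and turn from the pose commanded when the call began, along the tool's axes at that moment; what a row does not reach only later rows make up. A row lasts 1/12 s, in which the tool goes at most 41.7 mm and 7.16 degrees, less where a joint would pass 70% of its speed; a pose out of reach is approached as far as the arm can. A call with a gripper value outside its range is refused whole. The fingers move at their own pace and stop on an object; "squeeze" is the grip in N (left out, the last holds). Time passes only in rows, so rows that repeat a pose let the fingers close. It gives the time, the measured TCP pose, the force and the opening at its end, in the units of the state.
- manip.get_obs(): the state, without advancing time (a new reading comes with each control period).
- manip.capture(name): name is "scene" or "top" or "wrist"; returns (picture, depth): 384x512x3 uint8, red, green, blue; 384x512 float32, mm along the optical axis (not along the pixel's ray), 0 where there is no reading.
- manip.calibration(name): a dict with "intrinsics" (3x3 intrinsics, pixels), "position" and "rotation" of the camera in the world. Camera axes: x right, y down, z forward; pixel columns grow to the right and rows downward; lengths in mm; the calibration is good to about 2 mm. A picture is of the moment at which its call begins: read the wrist's pose just before it. calibration takes no time and is no camera call; for the wrist camera it gives the pose at the moment of the call.
- manip.job_done(): hands the job in, once; it reports no verdict.
Trained networks look in the newest picture that a camera, given by its name, has taken for a name from the list of things; names that differ only in an ending like _2 or _b are one class to them, and where a whole thing is asked for, a point or a joint stands for the part that bears it (a point fixed in the world has none). Each returns a list of dicts, best first, with "p" (0 to 1); they miss things now and then, are a little off and sometimes report something else, mostly with a low value. They report only what shows in the picture. A call takes as long as a camera call.
- manip.recognise(camera, target): "box" ([centre column, centre row, width, height] in pixels, round what is visible of it).
The state is a dict: "time": time; "joint_pos": joint angles; "qvel": joint speeds; "tau": joint torques, N m; "tcp_pos": TCP position; "orientation": TCP orientation; "wrist_force": force on the tool from outside, world axes, zero at the start; "torque": the same for the moment, N m; "width": finger opening in mm.
Only numpy, scipy, OpenCV 4.12 (cv2) and the standard library are available. Lean on these libraries where they do the work, as an engineer would, in place of code of your own. Each camera call takes 0.05 s, during which the arm holds its last target.

## Task

Someone has left the blue sugar canister standing on the closed lid of the capsule box: stand it upright on the round cork coaster without tipping or dropping it, and only then raise the lid to 60 degrees from closed and keep holding it there, so that a colleague can refill the capsules. The lid falls shut if let go, so finish while the robot is still holding it steady at 60 degrees, with nothing else propping it; leave the other things on the counter where they are.

Things in the scene. Friction and masses are not known exactly. Their poses are not given: they have to be found in the camera images.
- pod_box: black open-topped capsule box fixed to the counter, 200 deep (its x) by 240 wide (its y) by 100 high, walls 5, capsules inside; origin at the centre of its underside, on the counter; its +x axis points from the handle side (towards the robot, front) to the hinge side (far), z up
- lid (a joint): hinge angle in rad of the box's grey flat lid (200 deep by 240 wide by 8 thick, 0.45 kg with its handle): 0 closed and level, grows as the front edge rises, mechanical stop at 1.4 rad; free-swinging hinge without catch or friction, so the lid falls shut from every angle when let go; 60 degrees = 1.047 rad
- lid_handle (a point): middle of the round steel bar handle on top of the lid: bar 14 in diameter, 130 long along the box's y (free length 110 between its two posts), lying parallel to the hinge, its axis 35 above the lid's upper face, 175 in front of the hinge axis along the lid and 43 above the lid's underside; the point moves with the lid
- lid_hinge (a point): middle of the hinge axis, at the top of the box's far wall: 100 from the box's origin along the box's +x, 100 above the counter; the axis runs along the box's y; fixed with the box
- canister_mid (a point): centre (half-way up) of the sugar canister: blue cylinder with white cap, 55 in diameter, 80 high, about 0.28 kg, loose; starts upright on the lid between handle and hinge (its base then 108 above the counter); z along its axis
- coaster: round cork coaster fixed to the counter, 110 in diameter, 5 thick, left or right of the box; origin at the centre of its underside, on the counter
- mug_mid (a point): white mug (bystander), centre half-way up; 76 in diameter plus a side handle, 85 high; on the other side of the box from the coaster
- jar_mid (a point): amber glass jar with red cap (bystander), centre half-way up; 68 in diameter, 110 high
- spoon_mid (a point): spoon lying on the counter (bystander), 160 long; a point near its middle
- cup_mid (a point): light brown cup (bystander), centre half-way up; 72 in diameter, 85 high
- sponge_mid (a point): yellow and green sponge (bystander), centre; 70 by 100 by 30 high
- marker_mid (a point): white marker pen with blue cap lying on the counter (bystander), 135 long, 16 thick; centre

How it is judged:
By the outcome, as a careful person would: the job done as asked, in the order asked, and still so for the second after the job is handed in, while the arm keeps its last pose, push and grip.
It also fails if it takes over 48 s, if anything falls off the work surface, if the arm or the gripper's body presses on something with over 40 N, if the wrist force passes 120 N, or if a joint passes its speed limit or range.

## Working session

There is one attempt and no reset: what is moved stays moved. The work goes in short steps, Python scripts to look and compute and a tool call to move; the robot and the scene stay as the last step left them, time stands still between calls to the robot, and variables do not carry over. Pictures are saved under pics/ and viewed, and the job is handed in when it is done.

Besides the shell and the picture viewer there is one more tool, called after "Call:" as name([rows], argument=value, ...), one row to a line, values as JSON. carry_out: Moves the arm, as the interface text tells. Its arguments: {"type":"object","properties":{"translation":{"type":"array"},"twist":{"type":"array"},"jaw":{"type":"array"},"squeeze":{"type":"number"}},"required":["translation","twist","jaw"]}

```bash
ls; mkdir -p pics; cat > h.py <<'E'
import numpy as np,cv2
from scipy.spatial.transform import Rotation as R
from plant import manip
def cap(name,fn):
    p,d=manip.capture(name); cv2.imwrite('pics/'+fn+'.png',p[:,:,::-1]); np.save('pics/'+fn+'.npy',d)
    c=manip.calibration(name); np.savez('pics/'+fn+'_c.npz',**{k:np.array(v) for k,v in c.items()})
    return p,d,c
def cloud(d,c):
    K=np.array(c['intrinsics']);v,u=np.mgrid[:d.shape[0],:d.shape[1]]
    P=np.stack([(u-K[0,2])/K[0,0]*d,(v-K[1,2])/K[1,1]*d,d],-1)
    r=np.array(c['rotation']); r=r if r.shape==(3,3) else R.from_rotvec(r).as_matrix()
    return P@r.T+np.array(c['position'])
E
python3 - <<'E'
from h import *
print(manip.get_obs())
for n in ['scene','top']:
    p,d,c=cap(n,n+'0'); print(c)
E
```

```text
pics
{'time': 0.0, 'joint_pos': array([ 1.21949883,  0.50834792, -0.23751304,  1.50112345,  0.12571624,
        1.14887697, -0.15477081]), 'qvel': array([ 8.54993670e-05, -2.64733202e-04, -1.51048696e-03,  8.56589159e-04,
       -3.57210470e-04, -1.03374968e-03, -6.19479261e-04]), 'tau': array([ 5.90391519e-04, -6.20597863e+01, -2.18670398e+00, -2.49653900e+01,
        1.26178839e-02,  1.17936215e-02,  2.16754017e-05]), 'tcp_pos': array([ 275.39537135, -560.55261291,  252.4261976 ]), 'orientation': array([-3.05832779e+00, -7.10990849e-01,  7.01290840e-04]), 'wrist_force': array([-0.22624036,  0.23840158,  0.13173786]), 'torque': array([ 0.0011436 ,  0.07058885, -0.03538846]), 'width': 85.74407826458231}
{'intrinsics': array([[392.36048534,   0.        , 255.77266128],
       [  0.        , 392.36048534, 197.75677218],
       [  0.        ,   0.        ,   1.        ]]), 'position': array([1113.257887  ,  324.75974585,  958.66256875]), 'rotation': array([-1.35905403, -2.33482254,  0.77902561])}
{'intrinsics': array([[488.0873671 ,   0.        , 259.58792531],
       [  0.        , 488.0873671 , 191.0662155 ],
       [  0.        ,   0.        ,   1.        ]]), 'position': array([ 310.14603709,  -18.03009945, 1507.55006898]), 'rotation': array([-2.16752282,  2.10837017, -0.15488427])}
```

View pics/scene0.png

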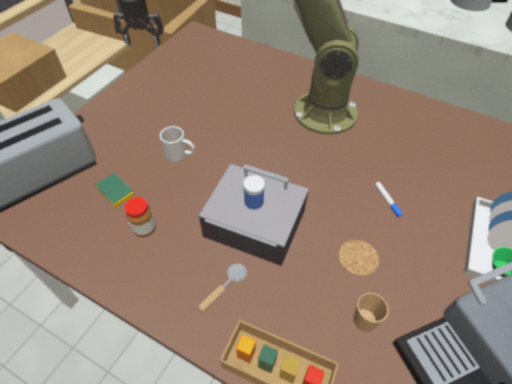

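View pics/top0.png

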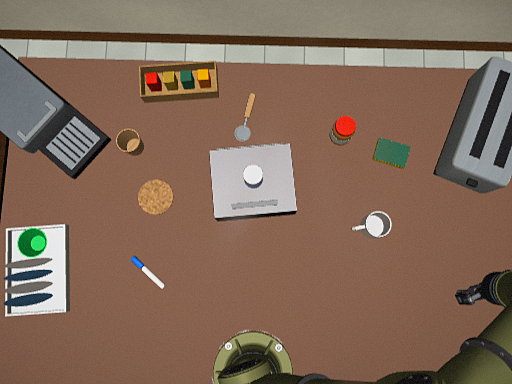

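The top view shows the box near (253,180), the canister cap at (253,175), the handle at (255,205), and the coaster at (155,197). The mug is at (377,225), and the arm is at lower right.

```bash
python3 - <<'E'
from h import *
for n in ['top0','scene0']:
    d=np.load(f'pics/{n}.npy');c=np.load(f'pics/{n}_c.npz');P=cloud(d,c);img=cv2.imread(f'pics/{n}.png').astype(int)
    z=P[...,2]; xy=P[...,:2]
    reg=(P[...,0]>350)&(P[...,0]<720)&(abs(P[...,1])<220)
    print(n,'table z',np.median(z[(P[...,0]>150)&(P[...,0]<350)&(P[...,1]>0)&(P[...,1]<150)]))
    lid=reg&(abs(z-108)<8)
    print('lid',lid.sum(),z[lid].mean(),P[lid].mean(0),cv2.minAreaRect(xy[lid].astype(np.float32)))
    h=reg&(z>125)&(z<165); 
    Q=P[h]; 
    cap=reg&(z>175)&(z<200); 
    Qc=P[cap];print('cap',cap.sum(),np.median(z[cap]) if cap.any() else 0,cv2.minEnclosingCircle(Qc[:,:2].astype(np.float32)),Qc.mean(0))
    cc=Qc[:,:2].mean(0)
    hh=h&(np.linalg.norm(xy-cc,axis=-1)>45); Q=P[hh]
    print('handle',hh.sum(),np.percentile(Q[:,2],[5,50,95]),Q.mean(0),cv2.minAreaRect(Q[:,:2].astype(np.float32)))
    # coaster color
    b,g,r=img[...,0],img[...,1],img[...,2]
    ck=(r>160)&(g>110)&(b<140)&(r-b>50)&(abs(z)<15)&(P[...,0]>300)&(P[...,0]<620)&(P[...,1]>120)
    n_,lab,st,cen=cv2.connectedComponentsWithStats(ck.astype(np.uint8))
    i=1+np.argmax(st[1:,4]); m=lab==i
    print('coaster',m.sum(),st[i],np.median(z[m]),cv2.minEnclosingCircle(xy[m].astype(np.float32)),xy[m].mean(0))
E
```

```text
top0 table z -0.4182349062773483
lid 5002 107.72149287736536 [558.80662721  19.52660837 107.72149288] ((558.9492797851562, 19.22100830078125), (205.43345642089844, 240.3405303955078), 6.760133743286133)
cap 311 187.33114748739763 ((559.0701293945312, 16.53751564025879), 27.483741760253906) [558.13070876  16.26589737 187.13836341]
handle 224 [143.05795404 148.13773138 153.36653552] [481.76146301   9.53861198 148.06104507] ((482.07232666015625, 9.195018768310547), (14.022748947143555, 127.5186996459961), 6.447632789611816)
coaster 926 [138 179  35  36 926] 5.073391283079104 ((516.2139892578125, 322.8965759277344), 56.10787582397461) [515.58656716 322.76609462]
scene0 table z -0.9015540349227535
lid 4801 106.92753477859236 [574.16772349  24.41353335 106.92753478] ((560.4779663085938, 16.281524658203125), (207.94876098632812, 240.0499725341797), 6.9012346267700195)
cap 330 186.49998297986645 ((562.4835815429688, 13.516681671142578), 28.082101821899414) [564.63509691  15.57838601 185.78798986]
handle 255 [135.01146478 146.23955616 150.3417003 ] [486.28911937   9.62185707 145.00819018] ((484.55999755859375, 7.202354431152344), (17.175701141357422, 130.56414794921875), 6.0194196701049805)
coaster 1192 [ 338  239   42   37 1192] 4.184355260260986 ((512.7744140625, 321.3935852050781), 59.102272033691406) [516.06968283 321.14573914]
```

```bash
cat >> h.py <<'E'
def plan(goal,yaw=None,cmd=None,rot=None):
    """goal TCP world; yaw = world direction (rad) of tool y, mod pi"""
    o=manip.get_obs(); p=np.array(cmd if cmd is not None else o['tcp_pos']); r=R.from_rotvec(o['orientation'] if rot is None else rot).as_matrix()
    s=r.T@(np.array(goal)-p)
    print('t',round(o['time'],2),'pos',o['tcp_pos'].round(1),'F',o['wrist_force'].round(1),'w',round(o['width'],1),'q7',o['joint_pos'][6].round(2),'toolz',r[:,2].round(3))
    print('shift',s.round(1))
    cy=np.arctan2(r[1,1],r[0,1]); print('tool y yaw',cy)
    if yaw is not None:
        d=-(yaw-cy); d=(d+np.pi/2)%np.pi-np.pi/2; print('twist',d)
E
python3 - <<'E'
from h import *
print(manip.get_obs()['joint_pos'].round(2))
plan([560,15.5,290],np.pi/2+.117,cmd=[275.645,-560.921,253.275])
E
```

```text
[ 1.22  0.51 -0.24  1.5   0.13  1.15 -0.15]
t 0.1 pos [ 275.4 -560.6  252.5] F [-0.3 -0.7  0. ] w 85.7 q7 -0.15 toolz [-0.001  0.001 -1.   ]
shift [ 509.4 -392.   -36.1]
tool y yaw -1.114018453256437
twist 0.33977787353845956
```

Call:
carry_out([
  [10,-8,-10],
  [30,-24,-20],
  [60,-46,-36],
  [90,-70,-36],
  [120,-92,-36],
  [150,-115,-36],
  [180,-138,-36],
  [210,-162,-36],
  [240,-185,-36],
  [270,-208,-36],
  [300,-231,-36],
  [330,-254,-36],
  [360,-277,-36],
  [390,-300,-36],
  [420,-323,-36],
  [450,-346,-36],
  [475,-366,-36],
  [495,-381,-36],
  [505,-389,-36],
  [509.4,-392,-36],
], twist=[0,0,0.02,0.04,0.06,0.08,0.1,0.12,0.14,0.16,0.18,0.2,0.22,0.24,0.26,0.28,0.3,0.32,0.33,0.34], jaw=[0,0,0,0,0,0,0,0,0,0,0,0,0,0,0,0,0,0,0,0])

```text
time: 1.77
tcp_pos: [559.9, 19.6, 289.8]
orientation: [-3.134, -0.19, -0.001]
wrist_force: [-0.7, 0.5, -0.5]
width: 85.2
```

```bash
python3 - <<'E'
from h import *
plan([560,15.5,158],np.pi/2+.117)
p,d,c=cap('wrist','w1'); print(c['position'])
print(manip.recognise('wrist','canister_mid'))
P=cloud(d,c); z=P[...,2]
m=(z>178)&(z<198)&(abs(P[...,0]-560)<45)&(abs(P[...,1]-15)<45);Q=P[m]
print(m.sum(),np.median(z[m]),Q.mean(0),cv2.minEnclosingCircle(Q[:,:2].astype(np.float32)))
l=(abs(z-108)<8)&(P[...,0]>350);print(l.sum(),cv2.minAreaRect(P[l][:,:2].astype(np.float32)))
E
```

```text
t 1.77 pos [559.9  19.6 289.8] F [-0.7  0.5 -0.5] w 85.2 q7 -1.68 toolz [ 0.     0.002 -1.   ]
shift [ -0.5   4.3 131.8]
tool y yaw -1.4498807195331502
twist 0.0039156072617463344
[631.29820284  26.59355926 410.74014756]
[{'box': [268.6, 191.2, 75.1, 86.0], 'p': 0.65}]
4078 188.32602948289647 [561.21681282  13.05316269 188.12465176] ((559.4461059570312, 13.005459785461426), 27.42226791381836)
41990 ((558.8088989257812, 15.323715209960938), (203.63143920898438, 240.08164978027344), 6.914267063140869)
```

View pics/w1.png

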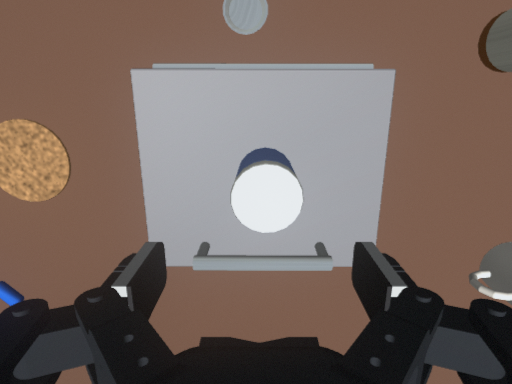

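The wrist view shows the cap centred at (268,198), the handle bar at (262,263) and the coaster at (30,160). The jaws straddle the canister along the handle's direction. I'll go down.

Call:
carry_out([
  [0,1,10],
  [0,1,30],
  [0,1,55],
  [0,1,80],
  [0,1,100],
  [0,1,116],
  [0,1,126],
  [0,1,131],
  [0,1,131],
  [0,1,131],
], twist=[0,0,0,0,0,0,0,0,0,0], jaw=[0,0,0,0,0,0,0,0,0,0])

```text
time: 2.7
tcp_pos: [560.2, 14.1, 158.8]
orientation: [3.136, 0.182, 0.001]
wrist_force: [0.3, 0.6, 0.6]
width: 85.2
```

```bash
python3 - <<'E'
from h import *
plan([560,14.5,158],np.pi/2+.117)
p,d,c=cap('wrist','w2')
P=cloud(d,c); z=P[...,2]
m=(z>178)&(z<198)&(abs(P[...,0]-560)<45)&(abs(P[...,1]-15)<45);Q=P[m]
print(m.sum(),np.median(z[m]),Q.mean(0),cv2.minEnclosingCircle(Q[:,:2].astype(np.float32)))
E
```

```text
t 2.7 pos [560.2  14.1 158.8] F [0.3 0.6 0.6] w 85.2 q7 -1.74 toolz [ 0.001 -0.    -1.   ]
shift [-0.2 -0.4  0.8]
tool y yaw -1.4547000664334726
twist -0.0009037396385762619
15619 188.67708413433596 [568.99111941  14.64927255 187.8748286 ] ((566.59619140625, 14.382885932922363), 45.813804626464844)
```

View pics/w2.png

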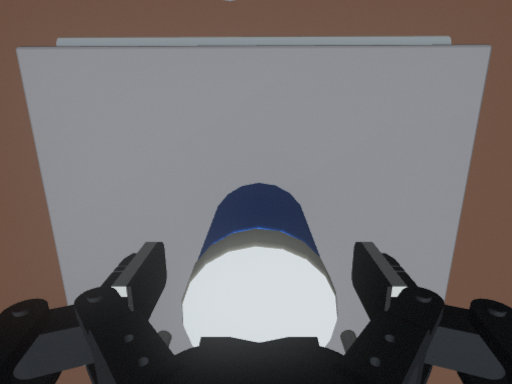

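The canister is centred at about (259,290) between the jaws, and the pads are at columns 150 and 365. I'll grip it now.

Call:
carry_out([
  [0,0,0],
  [0,0,0],
  [0,0,0],
  [0,0,0],
  [0,0,0],
  [0,0,0],
  [0,0,0],
  [0,0,0],
  [0,0,0],
  [0,0,0],
], twist=[0,0,0,0,0,0,0,0,0,0], jaw=[0.15,0.2,0.25,0.3,0.35,0.4,0.5,0.5,0.5,0.5], squeeze=50)

```text
time: 3.58
tcp_pos: [560.3, 14.1, 158.8]
orientation: [3.136, 0.183, 0.001]
wrist_force: [-1.1, -1.9, 5.3]
width: 53.7
```

```bash
python3 - <<'E'
from h import *
plan([516,322,158],cmd=[560,14.5,158.4])
print(manip.get_obs()['width'])
E
```

```text
t 3.58 pos [560.3  14.1 158.8] F [-1.1 -1.9  5.3] w 53.7 q7 -1.74 toolz [ 0.001 -0.001 -1.   ]
shift [-8.000e+00 -3.105e+02  2.000e-01]
tool y yaw -1.454447138175396
53.65804462732481
```

Call:
carry_out([
  [0,0,-3],
  [0,0,-8],
  [0,0,-16],
  [0,0,-26],
  [0,0,-38],
  [0,0,-50],
  [0,0,-60],
  [0,0,-67],
  [0,0,-70],
  [0,0,-70],
], twist=[0,0,0,0,0,0,0,0,0,0], jaw=[0.6,0.6,0.6,0.6,0.6,0.6,0.6,0.6,0.6,0.6])

```text
time: 4.42
tcp_pos: [560.4, 14.6, 229.2]
orientation: [3.136, 0.183, 0.002]
wrist_force: [0.4, -0.2, -2.2]
width: 53.5
```

```bash
python3 - <<'E'
from h import *
plan([515.5,322,228],cmd=[560,14.5,228.4])
p,d,c=cap('scene','s3'); cv2.imwrite('pics/s3c.png',cv2.resize(p[60:330,120:460,::-1],None,fx=2,fy=2))
E
```

```text
t 4.42 pos [560.4  14.6 229.2] F [ 0.4 -0.2 -2.2] w 53.5 q7 -1.7 toolz [ 0.001  0.    -1.   ]
shift [  -8.4 -310.6    0.4]
tool y yaw -1.454079848035916
```

View pics/s3c.png

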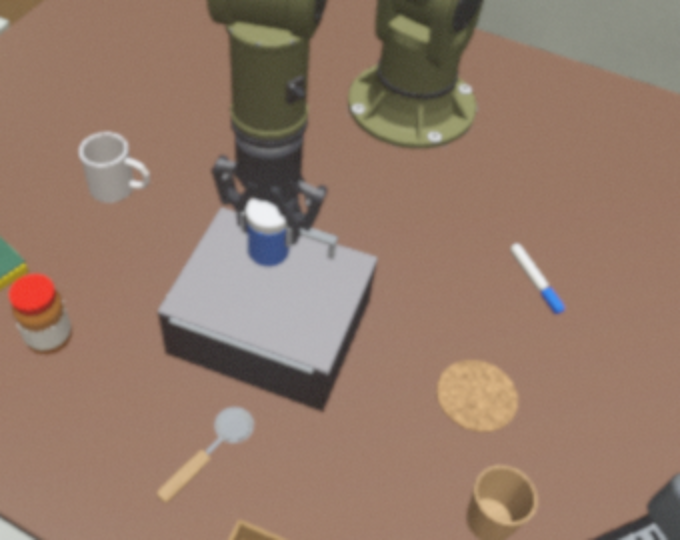

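Call:
carry_out([
  [0,-5,0],
  [0,-15,0],
  [-1,-30,0],
  [-1,-50,0],
  [-2,-70,0],
  [-3,-90,0],
  [-3,-110,0],
  [-4,-130,0],
  [-4,-150,0],
  [-5,-170,0],
  [-5,-190,0],
  [-6,-210,0],
  [-6,-230,0],
  [-7,-250,0],
  [-7,-270,0],
  [-8,-286,0],
  [-8,-299,0],
  [-8,-307,0],
  [-8,-310.5,0],
  [-8,-310.5,0],
], twist=[0,0,-0.03,-0.06,-0.1,-0.14,-0.18,-0.22,-0.26,-0.3,-0.34,-0.38,-0.42,-0.45,-0.48,-0.5,-0.5,-0.5,-0.5,-0.5], jaw=[0.6,0.6,0.6,0.6,0.6,0.6,0.6,0.6,0.6,0.6,0.6,0.6,0.6,0.6,0.6,0.6,0.6,0.6,0.6,0.6])

```text
time: 6.13
tcp_pos: [515.7, 322.6, 228.1]
orientation: [2.993, 0.954, -0.0]
wrist_force: [-0.7, 0.5, -3.4]
width: 53.4
```

```bash
python3 - <<'E'
from h import *
plan([515.5,322,57])
p,d,c=cap('scene','s4'); cv2.imwrite('pics/s4c.png',cv2.resize(p[60:330,120:460,::-1],None,fx=2,fy=2))
p,d,c=cap('wrist','w4')
P=cloud(d,c);z=P[...,2];b,g,r=[p[...,i].astype(int) for i in (2,1,0)]
print((z[(abs(P[...,0]-515)<60)&(abs(P[...,1]-322)<60)&(z<200)&(z>-5)]).min())
ck=(r>150)&(r-b>60)&(abs(z-5)<6)&(np.hypot(P[...,0]-515,P[...,1]-322)<62)&(g>110); print(ck.sum())
Q=P[ck]; print(Q.mean(0),cv2.minEnclosingCircle(Q[:,:2].astype(np.float32)))
E
```

```text
t 6.13 pos [515.7 322.6 228.1] F [-0.7  0.5 -3.4] w 53.4 q7 -1.82 toolz [-0. -0. -1.]
shift [ -0.4   0.4 171.1]
tool y yaw -0.9534566467272128
-1.8840433562058365
5797
[523.08155236 325.11107529   5.56421907] ((514.3896484375, 318.3163757324219), 55.50061798095703)
```

View pics/s4c.png

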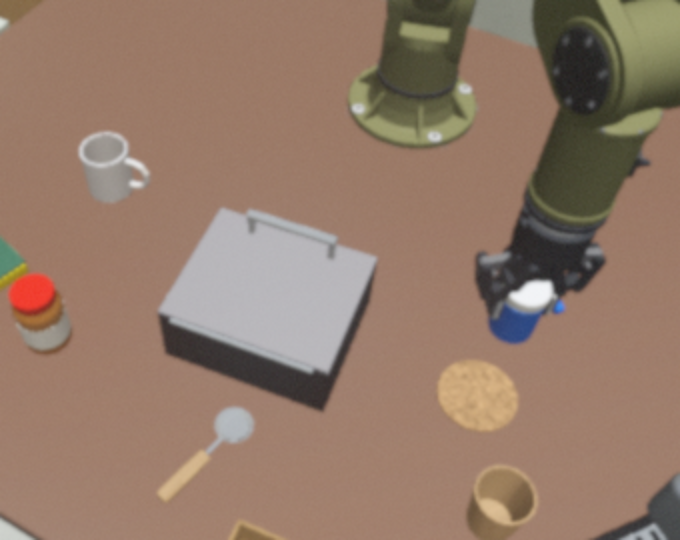

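View pics/w4.png

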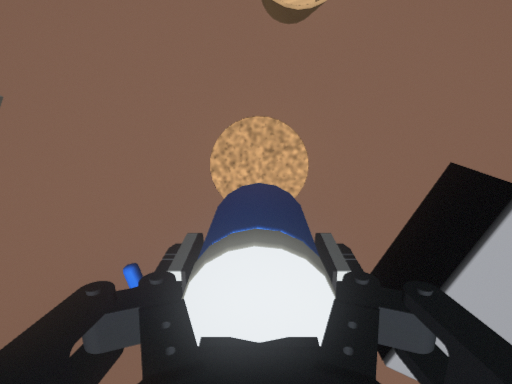

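Call:
carry_out([
  [-1,1,5],
  [-1,1,15],
  [-1,1,30],
  [-1,1,48],
  [-1,1,66],
  [-1,1,84],
  [-1,1,102],
  [-1,1,120],
  [-1,1,136],
  [-1,1,148],
  [-1,1,156],
  [-1,1,161],
  [-1,1,164],
  [-1,1,166],
  [-1,1,167],
  [-1,1,167],
  [-1,1,167],
], twist=[0,0,0,0,0,0,0,0,0,0,0,0,0,0,0,0,0], jaw=[0.6,0.6,0.6,0.6,0.6,0.6,0.6,0.6,0.6,0.6,0.6,0.6,0.6,0.6,0.6,0.6,0.6])

```text
time: 7.65
tcp_pos: [516.0, 320.8, 61.9]
orientation: [-2.993, -0.953, -0.001]
wrist_force: [0.1, -0.0, -2.5]
width: 53.4
```

Call:
carry_out([
  [0,0,1],
  [0,0,2],
  [0,0,3],
  [0,0,3.5],
  [0,0,3.5],
  [0,0,3.5],
], twist=[0,0,0,0,0,0], jaw=[0.6,0.6,0.6,0.6,0.6,0.6])

```text
time: 8.15
tcp_pos: [515.6, 320.6, 57.8]
orientation: [2.993, 0.954, -0.0]
wrist_force: [-0.6, -0.3, -3.0]
width: 53.5
```

```bash
python3 - <<'E'
from h import *
plan([515,321,55.8])
p,d,c=cap('scene','s5'); cv2.imwrite('pics/s5c.png',cv2.resize(p[160:330,260:460,::-1],None,fx=3,fy=3))
E
```

```text
t 8.15 pos [515.6 320.6  57.8] F [-0.6 -0.3 -3. ] w 53.5 q7 -1.93 toolz [-0. -0. -1.]
shift [-0.3 -0.7  2. ]
tool y yaw -0.9540181227150613
```

View pics/s5c.png

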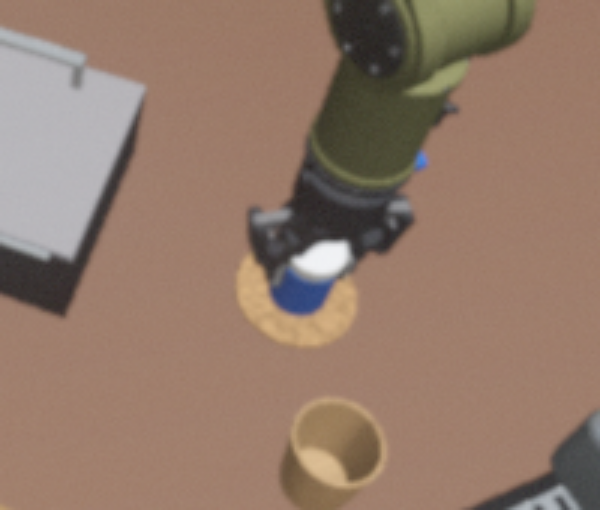

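Wrist force z still shows the full weight. I'll go down in small steps until it shows contact.

Call:
carry_out([
  [0,0,0.5],
  [0,0,1],
  [0,0,1.5],
  [0,0,1.5],
  [0,0,1.5],
], twist=[0,0,0,0,0], jaw=[0.6,0.6,0.6,0.6,0.6])

```text
time: 8.62
tcp_pos: [515.7, 320.6, 56.2]
orientation: [2.993, 0.954, -0.0]
wrist_force: [1.2, 0.1, -2.2]
width: 53.3
```

Call:
carry_out([
  [0,0,0.5],
  [0,0,0.5],
  [0,0,0.5],
], twist=[0,0,0], jaw=[0.6,0.6,0.6])

```text
time: 8.87
tcp_pos: [515.7, 320.7, 55.9]
orientation: [-2.993, -0.954, -0.0]
wrist_force: [0.9, -0.0, -3.1]
width: 53.4
```

Call:
carry_out([
  [0,0,0.5],
  [0,0,1],
  [0,0,1],
  [0,0,1],
], twist=[0,0,0,0], jaw=[0.6,0.6,0.6,0.6])

```text
time: 9.2
tcp_pos: [515.8, 320.7, 55.8]
orientation: [2.993, 0.954, 0.001]
wrist_force: [-2.7, -1.9, 6.0]
width: 53.1
```

Call:
carry_out([
  [0,0,0.5],
  [0,0,1],
  [0,0,1],
  [0,0,1],
], twist=[0,0,0,0], jaw=[0.6,0.6,0.6,0.6])

```text
time: 9.53
tcp_pos: [515.8, 320.7, 55.7]
orientation: [2.993, 0.953, 0.002]
wrist_force: [-4.2, -4.1, 14.9]
width: 53.4
```

Call:
carry_out([
  [0,0,-0.7],
  [0,0,-1.4],
  [0,0,-1.4],
  [0,0,-1.4],
  [0,0,-1.4],
  [0,0,-1.4],
  [0,0,-1.4],
  [0,0,-1.4],
  [0,0,-1.4],
  [0,0,-1.4],
  [0,0,-1.4],
  [0,0,-1.4],
  [0,0,-1.4],
], twist=[0,0,0,0,0,0,0,0,0,0,0,0,0], jaw=[0.6,0.45,0.4,0.37,0.34,0.31,0.28,0.24,0.2,0.1,0,0,0])

```text
time: 10.62
tcp_pos: [515.7, 320.7, 55.2]
orientation: [-2.993, -0.954, -0.0]
wrist_force: [1.5, -0.9, -0.1]
width: 85.7
```

```bash
python3 - <<'E'
from h import *
plan([515,321,55.8])
p,d,c=cap('wrist','w6')
p,d,c=cap('scene','s6'); cv2.imwrite('pics/s6c.png',cv2.resize(p[160:330,260:460,::-1],None,fx=3,fy=3))
E
```

```text
t 10.62 pos [515.7 320.7  55.2] F [ 1.5 -0.9 -0.1] w 85.7 q7 -1.93 toolz [ 0.  0. -1.]
shift [-0.4 -0.7 -0.6]
tool y yaw -0.9540289526623201
```

View pics/w6.png

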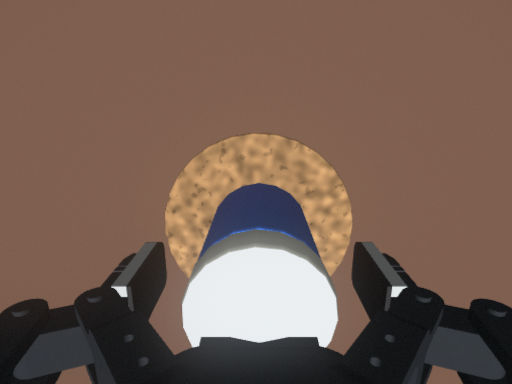

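View pics/s6c.png

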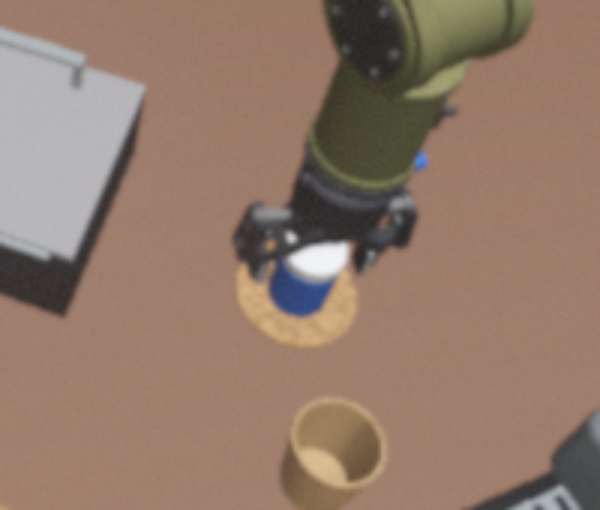

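The jaws are open and the canister stands upright inside the cork disc (w6: disc about 165–352 in columns, canister centred at 259). I'll rise straight up.

Call:
carry_out([
  [0,0,-4],
  [0,0,-12],
  [0,0,-24],
  [0,0,-40],
  [0,0,-60],
  [0,0,-82],
  [0,0,-105],
  [0,0,-128],
  [0,0,-150],
  [0,0,-168],
  [0,0,-178],
  [0,0,-182],
  [0,0,-182],
], twist=[0,0,0,0,0,0,0,0,0,0,0,0,0], jaw=[0,0,0,0,0,0,0,0,0,0,0,0,0])

```text
time: 11.8
tcp_pos: [515.8, 320.8, 238.4]
orientation: [-2.993, -0.953, -0.003]
wrist_force: [0.2, 0.2, 0.1]
width: 85.5
```

```bash
python3 - <<'E'
from h import *
plan([484,9,238],0.117)
p,d,c=cap('wrist','w7')
P=cloud(d,c);z=P[...,2]
m=(abs(z-85)<8)&(np.hypot(P[...,0]-515,P[...,1]-321)<50);Q=P[m]
print(m.sum(),Q.mean(0),cv2.minEnclosingCircle(Q[:,:2].astype(np.float32)))
E
```

```text
t 11.8 pos [515.8 320.8 238.4] F [0.2 0.2 0.1] w 85.5 q7 -1.81 toolz [ 0.002  0.001 -1.   ]
shift [-206.3  236.     0. ]
tool y yaw -0.9540777793950257
twist -1.0710777793950257
2791 [515.3855076  319.94098744  84.11527357] ((514.3573608398438, 318.9759521484375), 27.523387908935547)
```

View pics/w7.png

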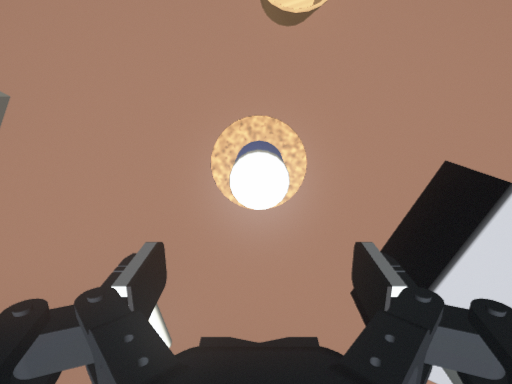

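The canister stands centred on the coaster at (259,180), with its top at 84 mm. Next I'll move above the handle.

Call:
carry_out([
  [-4,5,0],
  [-12,14,0],
  [-26,30,0],
  [-41,47,0],
  [-56,64,0],
  [-71,81,0],
  [-86,98,0],
  [-101,115,0],
  [-116,132,0],
  [-131,150,0],
  [-146,167,0],
  [-160,183,0],
  [-174,199,0],
  [-186,213,0],
  [-196,224,0],
  [-203,232,0],
  [-206,236,0],
  [-206,236,0],
  [-206,236,0],
], twist=[0,-0.04,-0.1,-0.17,-0.24,-0.31,-0.38,-0.45,-0.52,-0.59,-0.66,-0.73,-0.8,-0.87,-0.94,-1.0,-1.05,-1.07,-1.07], jaw=[0,0,0,0,0,0,0,0,0,0,0,0,0,0,0,0,0,0,0])

```text
time: 13.43
tcp_pos: [483.5, 8.4, 236.4]
orientation: [-2.089, -2.344, 0.001]
wrist_force: [0.4, 0.3, -0.6]
width: 85.5
```

```bash
python3 - <<'E'
from h import *
plan([483,9,238],0.117)
p,d,c=cap('wrist','w8')
P=cloud(d,c);z=P[...,2]
m=(z>135)&(z<160)&(abs(P[...,0]-483)<30)&(abs(P[...,1]-9)<80);Q=P[m]
print(m.sum(),np.percentile(Q[:,2],[5,50,95]),Q.mean(0),cv2.minAreaRect(Q[:,:2].astype(np.float32)))
E
```

```text
t 13.43 pos [483.5   8.4 236.4] F [ 0.4  0.3 -0.6] w 85.5 q7 -0.32 toolz [-0.002  0.    -1.   ]
shift [ 0.6 -0.5 -1.6]
tool y yaw 0.11516448960648491
twist -0.0018355103935150385
3523 [144.70547616 149.44928655 151.0813388 ] [481.60198813  13.10184473 148.93825174] ((482.1309814453125, 7.011814117431641), (14.01750659942627, 130.318603515625), 6.9564008712768555)
```

View pics/w8.png

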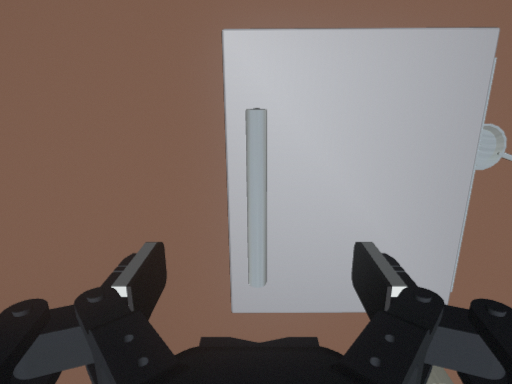

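Call:
carry_out([
  [0,-1.5,5],
  [0,-1.5,15],
  [0,-1.5,30],
  [0,-1.5,46],
  [0,-1.5,61],
  [0,-1.5,73],
  [0,-1.5,81],
  [0,-1.5,84],
  [0,-1.5,84],
  [0,-1.5,84],
], twist=[0,0,0,0,0,0,0,0,0,0], jaw=[0,0,0,0,0,0,0,0,0,0])

```text
time: 14.32
tcp_pos: [482.8, 9.1, 153.3]
orientation: [-2.089, -2.347, -0.0]
wrist_force: [-0.3, -0.1, 0.3]
width: 85.4
```

```bash
python3 - <<'E'
from h import *
plan([482.3,8,153],0.117); print(manip.nose_length)
p,d,c=cap('wrist','w9')
E
```

```text
t 14.32 pos [482.8   9.1 153.3] F [-0.3 -0.1  0.3] w 85.4 q7 -0.44 toolz [ 0.  0. -1.]
shift [-1.1 -0.6  0.3]
tool y yaw 0.11635271023747079
twist -0.0006472897625291463
22.0
```

View pics/w9.png

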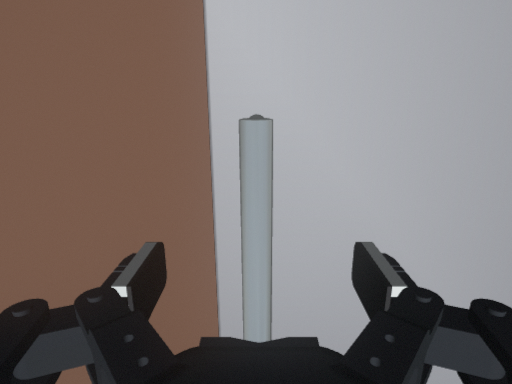

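The bar is midway between the jaws at column 257. I'll close on it with a moderate grip.

Call:
carry_out([
  [0,0,0],
  [0,0,0],
  [0,0,0],
  [0,0,0],
  [0,0,0],
  [0,0,0],
  [0,0,0],
  [0,0,0],
  [0,0,0],
  [0,0,0],
  [0,0,0],
  [0,0,0],
], twist=[0,0,0,0,0,0,0,0,0,0,0,0], jaw=[0.2,0.35,0.5,0.6,0.65,0.7,0.75,0.8,0.85,0.9,0.95,1.0], squeeze=30)

```text
time: 15.37
tcp_pos: [481.9, 8.7, 153.2]
orientation: [-2.088, -2.346, 0.002]
wrist_force: [-4.7, -1.1, 6.3]
width: 12.8
```

```bash
python3 - <<'E'
from h import *
plan([482.5,8,153],0.117)
# arc in tool axes (y_tool=box x, z_tool=down), bar arc
for a in np.radians([0,3,6,9,12,15,18,21,24,27,30,33,36,39,42,45,48,51,54,57,60]):
    f=lambda a:np.array([-175*np.cos(a)+43*np.sin(a),175*np.sin(a)+43*np.cos(a)])
    s=f(a)-f(0); print(round(np.degrees(a)),'y %.1f z %.1f'%(s[0],-s[1]))
E
```

```text
t 15.37 pos [481.9   8.7 153.2] F [-4.7 -1.1  6.3] w 12.8 q7 -0.44 toolz [-0.001 -0.001 -1.   ]
shift [-0.8  0.5  0.2]
tool y yaw 0.11615613025328016
twist -0.0008438697467199052
0 y 0.0 z -0.0
3 y 2.5 z -9.1
6 y 5.5 z -18.1
9 y 8.9 z -26.8
12 y 12.8 z -35.4
15 y 17.1 z -43.8
18 y 21.9 z -52.0
21 y 27.0 z -59.9
24 y 32.6 z -67.5
27 y 38.6 z -74.8
30 y 44.9 z -81.7
33 y 51.7 z -88.4
36 y 58.7 z -94.7
39 y 66.1 z -100.5
42 y 73.7 z -106.1
45 y 81.7 z -111.1
48 y 89.9 z -115.8
51 y 98.3 z -120.1
54 y 106.9 z -123.9
57 y 115.8 z -127.2
60 y 124.7 z -130.1
```

Call:
carry_out([
  [0,1.2,-4.5],
  [0,2.5,-9.1],
  [0,4,-13.6],
  [0,5.5,-18.1],
  [0,7.2,-22.5],
  [0,8.9,-26.8],
  [0,10.8,-31.1],
  [0,12.8,-35.4],
  [0,15,-39.6],
  [0,17.1,-43.8],
  [0,19.5,-47.9],
  [0,21.9,-52],
  [0,24.4,-56],
  [0,27,-59.9],
  [0,29.8,-63.7],
  [0,32.6,-67.5],
  [0,35.6,-71.2],
  [0,38.6,-74.8],
  [0,41.7,-78.3],
  [0,44.9,-81.7],
], twist=[0,0,0,0,0,0,0,0,0,0,0,0,0,0,0,0,0,0,0,0], jaw=[1,1,1,1,1,1,1,1,1,1,1,1,1,1,1,1,1,1,1,1])

```text
time: 17.03
tcp_pos: [524.0, 13.7, 235.2]
orientation: [-2.086, -2.344, 0.01]
wrist_force: [-15.5, -1.8, 8.6]
width: 12.6
```

```bash
cat >> h.py <<'E'
def lidangle(tag):
    for n in ['scene','top']:
        p,d,c=cap(n,tag+n); P=cloud(d,c)
        ax=np.array([np.cos(.119),np.sin(.119)])
        h=np.array([658.5,29])
        u=(P[...,:2]-h)@ax; v=(P[...,:2]-h)@np.array([-ax[1],ax[0]]); z=P[...,2]-100
        # rays on lid planes: |v|<115, radius 20..205, not gripper: fit by mode of angle with offset 8 (top) or 0 (under)
        rad=np.hypot(u,z); m=(abs(v)<118)&(rad>30)&(rad<203)&(z>2)
        rr=rad[m]; a=np.arctan2(z[m],-u[m])-np.arcsin(8/rr)
        hist,e=np.histogram(np.degrees(a),bins=np.arange(-5,95,1)); k=hist.argmax()
        s=abs(np.degrees(a)-e[k]-.5)<3
        q=np.c_[-u[m][s],z[m][s]]
        vx,vy,x0,y0=cv2.fitLine(q.astype(np.float32),cv2.DIST_HUBER,0,.01,.01).ravel()
        t=np.degrees(np.arctan2(vy,vx))%180
        print(n,'count',s.sum(),'mode',np.degrees(np.median(a[s])).round(2),'fit',t.round(2),'plane offset from hinge',(np.array([-vy,vx])@np.array([x0,y0])*np.sign(vx)).round(1))
        cv2.imwrite('pics/'+tag+n+'c.png',cv2.resize(p[40:330,120:420,::-1],None,fx=2,fy=2))
E
python3 - <<'E'
from h import *
plan([482.5,8,153],0.117)
lidangle('a')
E
```

```text
t 17.03 pos [524.   13.7 235.2] F [-15.5  -1.8   8.6] w 12.6 q7 -0.35 toolz [-0.007 -0.002 -1.   ]
shift [ -0.8 -41.3  82.5]
tool y yaw 0.11631958525155758
twist -0.0006804147484424927
scene count 4972 mode 27.98 fit 28.44 plane offset from hinge 7.1
top count 1281 mode 28.5 fit 28.82 plane offset from hinge 7.3
```

View pics/ascenec.png

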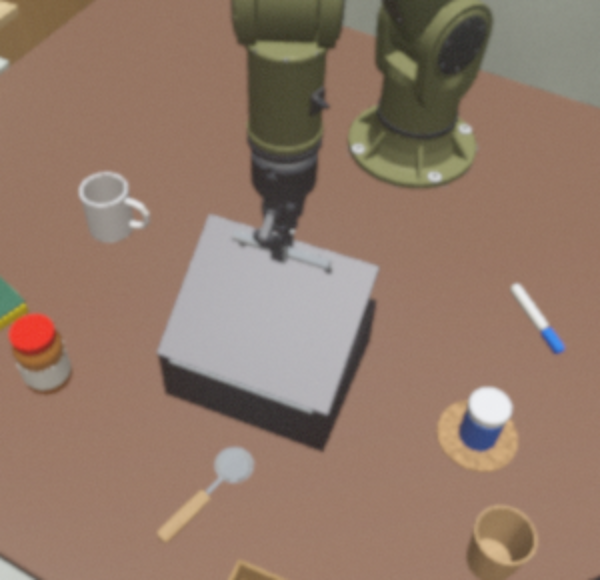

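The lid is at about 28.5° and the canister still stands on the coaster. The force shows my arc is 2–3 mm too close to the hinge, so I'll shift outward and continue to about 51°.

Call:
carry_out([
  [0,-1,-1],
  [0,-2,-1.5],
  [0,1.3,-5],
  [0,4.8,-8.2],
  [0,8.2,-11.4],
  [0,11.8,-14.5],
  [0,15.5,-17.5],
  [0,19.2,-20.3],
  [0,23,-23.1],
  [0,26.8,-25.9],
  [0,30.8,-28.5],
  [0,34.8,-30.9],
  [0,38.9,-33.3],
  [0,43,-35.6],
  [0,47.2,-37.8],
  [0,51.4,-39.9],
  [0,51.4,-39.9],
  [0,51.4,-39.9],
], twist=[0,0,0,0,0,0,0,0,0,0,0,0,0,0,0,0,0,0], jaw=[1,1,1,1,1,1,1,1,1,1,1,1,1,1,1,1,1,1])

```text
time: 18.63
tcp_pos: [579.2, 20.4, 276.7]
orientation: [2.088, 2.345, 0.003]
wrist_force: [-6.1, -0.6, 7.3]
width: 12.2
```

```bash
python3 - <<'E'
from h import *
plan([482.5,8,153],0.117)
lidangle('b')
p,d,c=cap('wrist','w10')
E
```

```text
t 18.63 pos [579.2  20.4 276.7] F [-6.1 -0.6  7.3] w 12.2 q7 -0.32 toolz [ 0.002  0.    -1.   ]
shift [ -1.1 -97.7 123.5]
tool y yaw 0.11588990258809492
twist -0.0011100974119051532
scene count 5190 mode 50.04 fit 50.62 plane offset from hinge 6.8
top count 865 mode 50.07 fit 50.64 plane offset from hinge 6.8
```

View pics/bscenec.png

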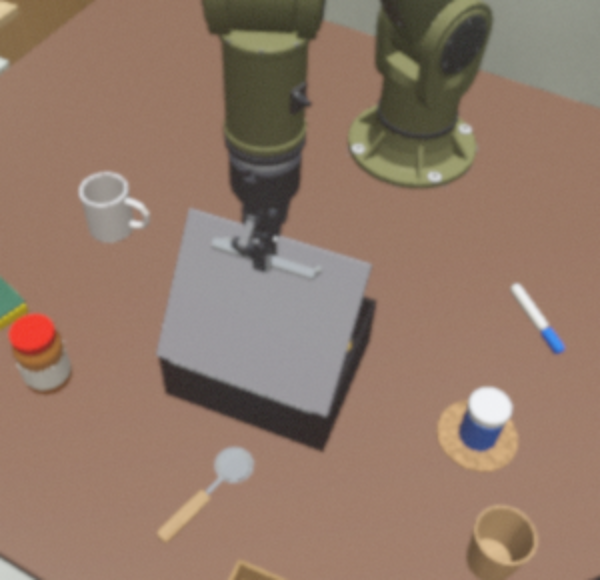

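View pics/w10.png

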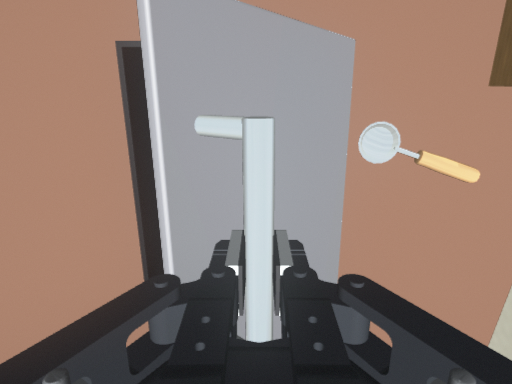

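Scene and top fits both give about 50.6°, and the grip on the bar is fine (w10, bar at column 260). I'll take the last 9° or so.

Call:
carry_out([
  [0,1.6,-1.3],
  [0,3.8,-2.4],
  [0,6.1,-3.4],
  [0,8.4,-4.4],
  [0,10.7,-5.4],
  [0,13,-6.4],
  [0,15.3,-7.3],
  [0,17.7,-8.2],
  [0,20,-9.1],
  [0,22.4,-10],
  [0,24.5,-10.6],
  [0,26,-11.1],
  [0,26,-11.1],
  [0,26,-11.1],
  [0,26,-11.1],
], twist=[0,0,0,0,0,0,0,0,0,0,0,0,0,0,0], jaw=[1,1,1,1,1,1,1,1,1,1,1,1,1,1,1])

```text
time: 20.03
tcp_pos: [604.7, 23.3, 286.7]
orientation: [2.088, 2.346, 0.002]
wrist_force: [-5.5, 1.5, 4.9]
width: 12.7
```

```bash
python3 - <<'E'
from h import *
plan([482.0,8.7,153.2],0.117)
lidangle('c')
p,d,c=cap('wrist','w11'); P=cloud(d,c)
ax=np.array([np.cos(.119),np.sin(.119)]); h=np.array([658.5,29])
u=(P[...,:2]-h)@ax; z=P[...,2]-100
for (r0,r1,c0,c1) in [(60,110,175,235),(150,220,175,220),(150,220,280,330)]:
    q=np.c_[-u[r0:r1,c0:c1].ravel(),z[r0:r1,c0:c1].ravel()].astype(np.float32)
    vx,vy,x0,y0=cv2.fitLine(q,cv2.DIST_HUBER,0,.01,.01).ravel(); print(np.degrees(np.arctan2(vy,vx))%180, np.array([-vy,vx])@[x0,y0])
E
```

```text
t 20.03 pos [604.7  23.3 286.7] F [-5.5  1.5  4.9] w 12.7 q7 -0.32 toolz [ 0.001  0.001 -1.   ]
shift [  -0.4 -123.7  133.3]
tool y yaw 0.11612440430651882
twist -0.0008755956934811682
scene count 5158 mode 58.73 fit 59.5 plane offset from hinge 6.5
top count 607 mode 58.77 fit 59.28 plane offset from hinge 6.8
59.972214 4.8251877
60.13558 4.283165
69.05232 -3.3578725
```

View pics/cscenec.png

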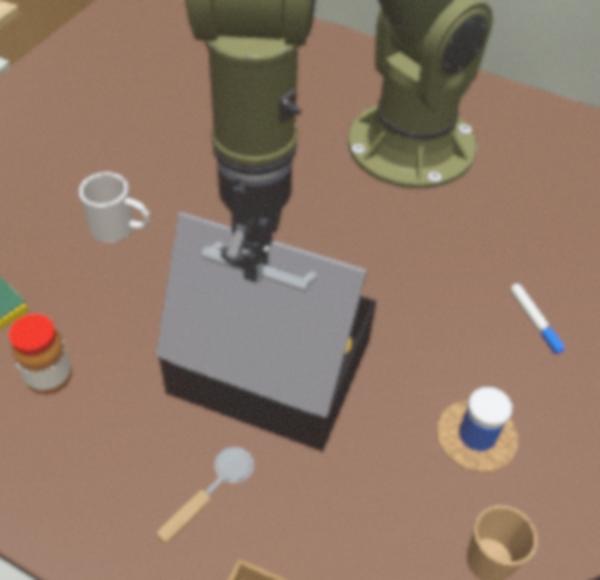

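View pics/w11.png

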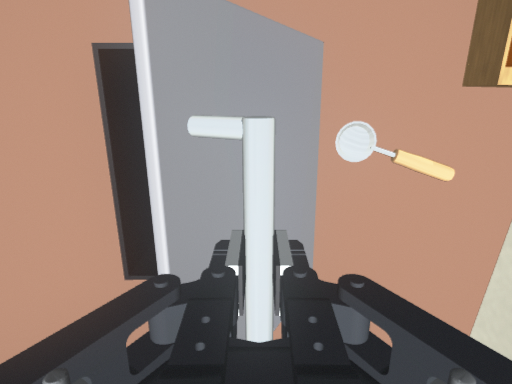

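Call:
carry_out([
  [0,0.5,-0.2],
  [0,1.2,-0.5],
  [0,1.2,-0.5],
  [0,1.2,-0.5],
  [0,1.2,-0.5],
  [0,1.2,-0.5],
  [0,1.2,-0.5],
  [0,1.2,-0.5],
  [0,1.2,-0.5],
  [0,1.2,-0.5],
  [0,1.2,-0.5],
  [0,1.2,-0.5],
], twist=[0,0,0,0,0,0,0,0,0,0,0,0], jaw=[1,1,1,1,1,1,1,1,1,1,1,1], squeeze=40)

```text
time: 21.18
tcp_pos: [605.6, 23.5, 287.0]
orientation: [2.089, 2.347, 0.001]
wrist_force: [-5.5, 0.4, 4.7]
width: 12.2
```

```bash
python3 - <<'E'
from h import *
plan([482.0,8.7,153.2],0.117)
lidangle('d')
p,d,c=cap('wrist','w12'); P=cloud(d,c)
ax=np.array([np.cos(.119),np.sin(.119)]); h=np.array([658.5,29])
u=(P[...,:2]-h)@ax; z=P[...,2]-100
for (r0,r1,c0,c1) in [(60,110,175,235),(150,220,175,220)]:
    q=np.c_[-u[r0:r1,c0:c1].ravel(),z[r0:r1,c0:c1].ravel()].astype(np.float32)
    vx,vy,x0,y0=cv2.fitLine(q,cv2.DIST_HUBER,0,.01,.01).ravel(); print(np.degrees(np.arctan2(vy,vx))%180)
# canister on coaster and bystanders unchanged?
c=np.load('pics/dtop_c.npz');P=cloud(np.load('pics/dtop.npy'),c);zz=P[...,2]
m=(abs(zz-85)<8)&(np.hypot(P[...,0]-515,P[...,1]-321)<50);print('can',P[m].mean(0))
a=cv2.imread('pics/top0.png').astype(int);b=cv2.imread('pics/dtop.png').astype(int)
print('diff mug/jar/sponge',[abs(a[s]-b[s]).mean().round(1) for s in (np.s_[205:245,345:400],np.s_[110:150,325:360],np.s_[135:170,370:415],np.s_[90:145,230:260],np.s_[125:160,110:150],np.s_[250:295,125:170])])
E
```

```text
t 21.18 pos [605.6  23.5 287. ] F [-5.5  0.4  4.7] w 12.2 q7 -0.32 toolz [ 0.001  0.001 -1.   ]
shift [  -0.4 -124.6  133.7]
tool y yaw 0.11615876092332872
twist -0.0008412390766712186
scene count 5013 mode 59.09 fit 59.71 plane offset from hinge 6.8
top count 583 mode 59.12 fit 59.6 plane offset from hinge 6.8
60.486492
60.495407
can [514.60858763 321.45843226  84.95456121]
diff mug/jar/sponge [np.float64(6.2), np.float64(6.0), np.float64(5.7), np.float64(26.2), np.float64(6.0), np.float64(6.1)]
```

View pics/dtop.png

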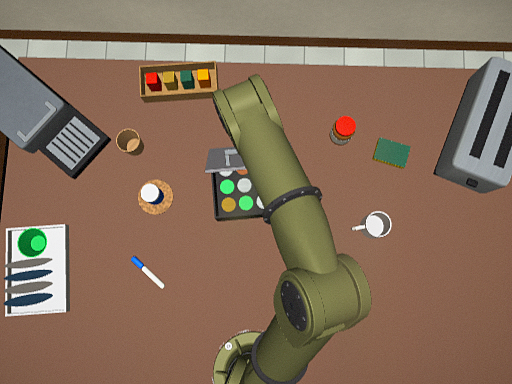

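The angle estimates are 59.7, 59.6, 60.5 and 60.0°. The canister is on the coaster and the lid is held steady, so I'm handing in.

```bash
python3 - <<'E'
from h import *
print(np.abs(manip.get_obs()['qvel']).max())
print(manip.job_done())
E
```

```text
0.0010342485113072903
the job is handed in; nothing more can be done
None
```

I moved the canister onto the cork coaster first, then raised the lid to about 60° by its handle. I handed in at about 21 s with the gripper still holding it.

- **Canister:** it stands upright. Its cap measures about (515, 321), within about 2 mm of the coaster centre, and its top is at 85 mm.
- **Lid angle:** the scene and top cameras give 59.7° and 59.6°, the wrist camera 60.5°, and the handle's travel about 60.0°. They disagree by about 0.9° in all. Joints were practically still and wrist force was about 7 N.
- **Grip on the handle:** the bar slid about 3 mm along the pads during the first half of the lift, then stayed put.
- **Forces:** wrist readings stayed below about 18 N, the highest being when my first arc ran 2–3 mm too close to the hinge. I corrected that on the way up.
- **Other objects:** mug, jar, sponge, cup and marker match the first picture. The arm hid the spoon in the last top view, so that comparison failed, but the wrist and scene views taken during the lift show it lying free.

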